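Clamp the chopping board with the slip-clutch wing screw

TASK

Slide the chopping board to the left along the worktop, under the clamp, until its leading edge sits fully home and square against the clamp's fence, roughly centred there. Then turn the red wing screw clockwise (seen from above) until its slip clutch clearly gives for the first time, and stop there: it may slip an eighth of a turn at the most. Do not shift the black setting ring below the wings or disturb the other things on the worktop, and let go of everything.

Things in the scene. Friction and masses are not known exactly. Their poses are not given: they have to be found in the camera images.
- board: Wooden chopping board, 150 mm (own x) by 180 mm (own y) by 15 mm thick, 0.3 to 0.5 kg, loose, flat on the worktop, to the right of the clamp, a long (180 mm) edge towards it. At the start it lies 40 to 65 mm short of its home, turned a little and up to 20 mm off to a side. Origin: centre of its underside; z up.
- clamp: Grey board clamp, fixed to the worktop, in another place and yaw each time. Origin: on the worktop straight below the screw's axis; x points from the screw to the fence, roughly to the robot's left (+y of the world); z up. A column behind the fence (x 50 to 74 mm) carries an arm (34 mm wide, x -20 to 74, z 76 to 94 mm) that holds the upright screw. From below: press pad, arm, setting ring, white disc, red wings.
- fence (a point): Middle of the fence's front face at the worktop: a grey bar 170 mm long (along the clamp's y) and 22 mm high, at x = +32 mm in the clamp's frame. The board is home when its leading long edge lies flat against it, its centre then at x = -43 mm in the clamp's frame.
- wing_tip (a point): End of one of two opposite wings of the red wing screw, 55 mm from the axis, z = 144 mm. Wings: out to 58 mm from the axis, 10 mm thick (13 mm at the ends), z 131 to 157 mm (ends 129 to 163); hub 28 mm thick, flange 36 mm. Push them round from the side with closed fingers, or grip them; they turn all the way round at constant height. Nothing stands higher on the clamp.
- spindle (a joint): Angle (rad) of the spindle with its white disc (64 mm diameter, z 110 to 116 mm, just below the wings), growing clockwise seen from above. The wings drive it through the clutch; drag about 0.14 Nm. Each radian lowers the press pad by 6 mm. It stops when the pad bears on the board, at about 4.5 rad; at the start it stands between 1.0 and 3.0.
- wing_screw (a joint): Slip (rad): angle of the wings relative to the white disc, growing clockwise from above. About 0 at the start (white tick on the red flange in line with the black tick on the disc, square to the wings) and while the screw turns; it grows when the pad bears on the board and the clutch slips (0.28 Nm, 6 N at 45 mm): the wings go on turning, the disc stands. It stays when let go.
- press_pad: Press pad: black rubber disc of 40 mm diameter on a steel sleeve under the arm, on the screw's axis. Origin: centre of its underside, 9 to 21 mm above the board's top at the start; it moves straight down only as the screw is turned clockwise.
- ring_tab (a point): Outer part of the yellow tab (reaching 51 mm from the axis) on the black setting ring, a knurled ring of 84 mm diameter round the screw, z 96 to 108 mm, on top of the arm and below the white disc. It turns easily (0.03 Nm) and must stay as it is set.
- salt_shaker: Salt shaker, 44 mm diameter, 90 mm tall, a bystander. Origin at the centre of its underside, z up.
- spice_2: Spice jar with red lid, 45 mm diameter, 106 mm tall, a bystander. Origin at the centre of its underside, z up.
- spice_6: Spice jar with red lid, 45 mm diameter, 106 mm tall, a bystander. Origin at the centre of its underside, z up.
- egg_timer: Red and white kitchen timer, 61 mm diameter, 52 mm tall, a bystander. Origin at the centre of its underside, z up.

How it is judged:
By the outcome, as a careful person would: the job done as asked, in the order asked, and still so for the second after the job is handed in, with the robot touching nothing.
It also fails if it takes over 54 s, if anything falls off the work surface, if the arm or the gripper's body presses on something with over 40 N, if the wrist force passes 120 N, or if a joint passes its speed limit or range.

ROBOT

A 6-joint arm with a two-finger parallel gripper is mounted at the origin on a cart in front of the work surface, level with it; the furniture and walls round the work are solid. World frame = base frame: x ahead of the robot, y to its left, z up, the work surface at z = 0. Lengths are in m, angles in rad, forces in N, time in s.
With the tool pointing down it reaches from about 0.25 to 0.725 m from the base axis. Payload 9.7 kg.
Tool frame: the origin (TCP) lies at the very end of the fingers, on their centre line; the grasp point (between the pads) lies 19 mm behind it; z points along the fingers, y is the direction in which the jaws open and shut (so a half turn about z gives the same grasp; the last joint's range is limited). The gripper opens to 85 mm and grips with 20 to 120 N. Pads are 22 mm wide; open, the fingers measure 114 mm over their backs; the gripper's body (76 mm by 85 mm) begins 54 mm behind the grasp point. The pads swing forward as they close: fully open they stand 13 mm farther back than shut.
Start: joints at [-1.114, 0.087, 0.176, 1.66, 0, 1.571], TCP at [0.243, -0.494, 0.231] pointing down, gripper open.
Joint ranges: [-3.13, 3.13], [-0.85, 1.81], [-1.15, 1.24], [-2.2, 2.28], [-1.44, 1.52], [-3.14, 3.14]. Speed limits (rad/s): [2.22, 2.22, 2.57, 3.14, 3.14, 3.14].

INTERFACE

Orientations are given as a 3x3 rotation matrix whose columns are the frame's x, y, z axes.
In Python, from rig import ctrl, optics, job, find_in gives the robot as it stands. The module is installed in compiled form; this text tells all that it offers.
- The arm moves only by the tool carry_out, never from a script. Its argument "series" is a list of rows, each a list of 5 numbers: the shift along the world's x, y, z in m, then the turn about the world's z in rad, then the opening, from 0 (shut) to 1 (fully open). In form: [[x, y, z, yaw, claw], ...]. A call has 1 to 12 rows; each row is the pose to reach, as a shift and turn from the pose commanded when the call began; what a row does not reach only later rows make up. A row lasts 1/12 s, in which the tool goes at most 41.7 mm and 7.16 degrees, less where a joint would pass 70% of its speed; a pose out of reach is approached as far as the arm can. A call with a gripper value outside its range is refused whole. The fingers move at their own pace and stop on an object; "squeeze" is the grip in N (left out, the last holds). Time passes only in rows, so rows that repeat a pose let the fingers close. It gives the time, the measured TCP pose, the force and the opening at its end, in the units of the state.
- ctrl.get_state(): the state, without advancing time (a new reading comes with each control period).
- optics.capture(name): name is "side" or "top"; returns (picture, depth): 384x512x3 uint8, red, green, blue; 384x512 float32, m along the optical axis (not along the pixel's ray), 0 where there is no reading.
- optics.calibration(name): a dict with "vfov" (degrees; the focal length in pixels is half the picture's height over the tangent of half this angle, whatever the lens; pixels are square), "cx", "cy" (the principal point, pixels), "xyz" and "attitude" of the camera in the world. Camera axes: x right, y down, z forward; pixel columns grow to the right and rows downward; lengths in m; the calibration is good to about 2 mm. A picture is of the moment at which its call begins. calibration takes no time and is no camera call.
- job.hand_in(): hands the job in, once; it reports no verdict.
Trained networks look in the newest picture that a camera, given by its name, has taken for a name from the list of things; names that differ only in an ending like _2 or _b are one class to them, and where a whole thing is asked for, a point or a joint stands for the part that bears it (a point fixed in the world has none). Each returns a list of dicts, best first, with "conf" (0 to 1); they miss things now and then, are a little off and sometimes report something else, mostly with a low value. They report only what shows in the picture. A call takes as long as a camera call.
- find_in(query, camera): "bbox" ([left, top, right, bottom] in pixels, round what is visible of it).
The state is a dict: "time_s": time; "joint_pos": joint angles; "qd": joint speeds; "effort": joint torques, N m; "tcp_pos": TCP position; "eef_rot": TCP orientation; "wrist_force": force on the tool from outside, world axes, zero at the start; "wrist_torque": the same for the moment, N m; "finger_gap": opening from 0.0 (shut) to 1.0 (fully open).
Only numpy, scipy, OpenCV 4.12 (cv2) and the standard library are available. Lean on these libraries where they do the work, as an engineer would, in place of code of your own. Each camera call takes 0.05 s, during which the arm holds its last target.

## Working session

There is one attempt and no reset: what is moved stays moved. The work goes in short steps, Python scripts to look and compute and a tool call to move; the robot and the scene stay as the last step left them, time stands still between calls to the robot, and variables do not carry over. Pictures are saved under pics/ and viewed, and the job is handed in when it is done.

Besides the shell and the picture viewer there is one more tool, called after "Request:" by a JSON object that holds its "fn" and its "kwargs". carry_out: Moves the arm, as the interface text tells. Its arguments: {"type":"object","properties":{"series":{"type":"array","items":{"type":"array","items":{"type":"number"}}},"squeeze":{"type":"number"}},"required":["series"]}

```bash
mkdir -p pics; cat > h.py <<'E'
import numpy as np, cv2
from rig import ctrl, optics, job, find_in
def cap(n,f=None):
    p,d=optics.capture(n)
    if f: cv2.imwrite('pics/'+f,cv2.cvtColor(p,cv2.COLOR_RGB2BGR))
    return p,d
def K(n):
    c=optics.calibration(n); f=192/np.tan(np.radians(c['vfov']/2)); return f,c['cx'],c['cy'],np.array(c['xyz']),np.array(c['attitude']).reshape(3,3)
def cloud(n,d):
    f,cx,cy,t,R=K(n); v,u=np.mgrid[0:d.shape[0],0:d.shape[1]]
    P=np.stack([(u-cx)/f*d,(v-cy)/f*d,d],-1)@R.T+t
    P[d==0]=np.nan; return P
def proj(n,p):
    f,cx,cy,t,R=K(n); q=(np.array(p)-t)@R; return q[...,0]/q[...,2]*f+cx,q[...,1]/q[...,2]*f+cy
def atz(n,u,v,z):
    f,cx,cy,t,R=K(n); r=R@np.array([(u-cx)/f,(v-cy)/f,1]); return t+r*(z-t[2])/r[2]
E
python3 - <<'E'
from h import *
print(ctrl.get_state())
for n in ('top','side'):
    p,d=cap(n,n+'0.png'); print(n,optics.calibration(n)); np.save(n+'0.npy',d)
    for q in ('board','clamp','wing_screw','ring_tab','salt_shaker','spice_2','egg_timer') if n=='top' else ('clamp','wing_screw'):
        print(q,[(np.round(r['bbox']),round(r['conf'],2)) for r in find_in(q,n)][:3])
E
```

```text
{'time_s': 0.0, 'joint_pos': array([-1.11400291e+00,  8.74234389e-02,  1.75156052e-01,  1.65980704e+00,
        1.07193224e-05,  1.57081008e+00]), 'qd': array([-1.12454585e-03,  2.72800215e-03, -7.97868348e-04,  1.02286833e-05,
        7.90774409e-04, -2.34450797e-03]), 'effort': array([ 1.61898765e-04, -5.20390749e+01,  4.64801109e+01,  1.63726998e-02,
        3.73672208e-05,  3.55830139e-05]), 'tcp_pos': array([ 0.24249241, -0.49340397,  0.23061446]), 'eef_rot': array([[ 8.97477515e-01,  4.41059863e-01, -5.54114263e-04],
       [ 4.41060211e-01, -8.97476776e-01,  1.15178565e-03],
       [ 1.07017377e-05, -1.27809947e-03, -9.99999183e-01]]), 'wrist_force': array([ 0.01783009, -0.03578333,  0.21001951]), 'wrist_torque': array([-0.0087342 , -0.00826887, -0.00706284]), 'finger_gap': 1.0005007940260677}
top {'vfov': 50.459315657066405, 'cx': 255.48845692675158, 'cy': 192.4326273018218, 'xyz': array([0.46297514, 0.06701813, 1.20937856]), 'attitude': array([[-0.02792994, -0.98873613,  0.14704004],
       [-0.99960649,  0.02800929, -0.00153126],
       [-0.00260448, -0.14702495, -0.98912936]])}
board []
clamp [(array([269., 213., 328., 268.]), 0.6)]
wing_screw [(array([294., 220., 325., 257.]), 0.59)]
ring_tab [(array([289., 223., 325., 254.]), 0.79)]
salt_shaker [(array([198., 183., 212., 200.]), 0.63)]
spice_2 [(array([218., 136., 235., 156.]), 0.65), (array([161., 159., 183., 181.]), 0.52), (array([167., 232., 186., 256.]), 0.2)]
egg_timer [(array([166., 232., 184., 258.]), 0.89)]
side {'vfov': 57.91630775913554, 'cx': 256.42552702832774, 'cy': 188.54570222991785, 'xyz': array([0.28026833, 0.2757963 , 0.86511625]), 'attitude': array([[-0.50495634, -0.75251356,  0.42277942],
       [-0.8631013 ,  0.43529056, -0.25608254],
       [ 0.00867369, -0.49421197, -0.86929816]])}
clamp [(array([291., 187., 350., 266.]), 0.83)]
wing_screw [(array([326., 185., 339., 231.]), 0.97), (array([200., 161., 215., 194.]), 0.66)]
```

```bash
python3 - <<'E'
import cv2
for n,(a,b,c,d) in {'top':(140,120,400,300),'side':(180,120,440,300)}.items():
    i=cv2.imread(f'pics/{n}0.png'); cv2.imwrite(f'pics/{n}0z.png',cv2.resize(i[b:d,a:c],None,fx=3,fy=3,interpolation=cv2.INTER_CUBIC))
E
```

```text
(no output)
```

View pics/top0.png

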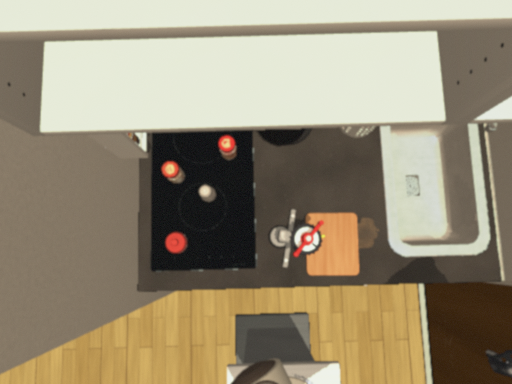

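View pics/side0.png

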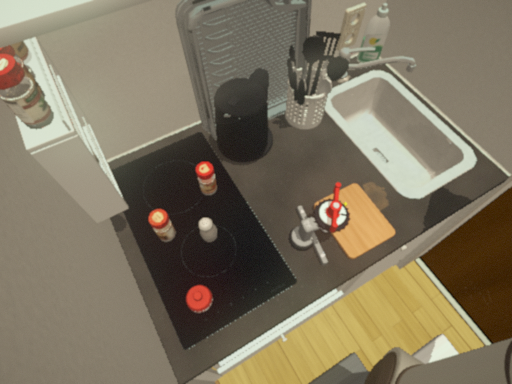

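View pics/top0z.png

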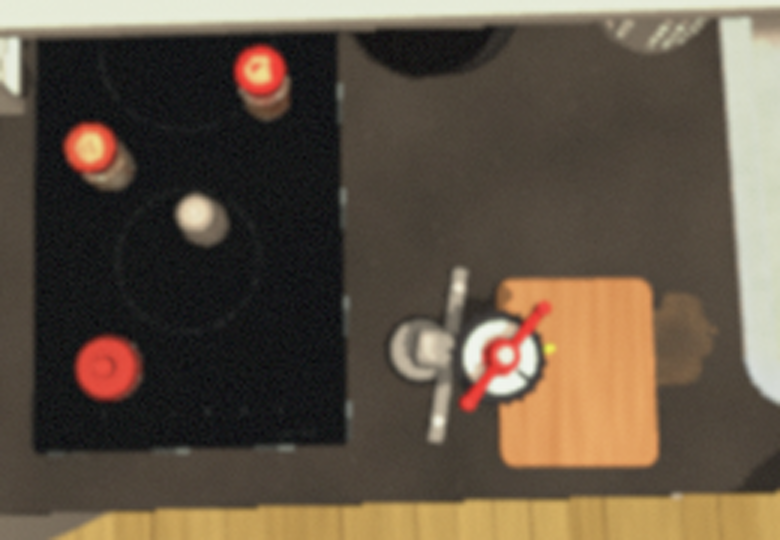

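View pics/side0z.png

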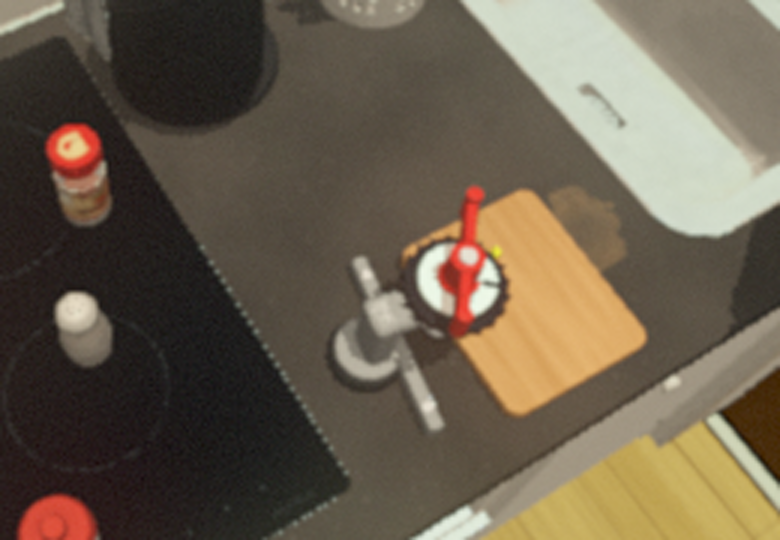

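The top view shows the fence from (293,210) to (286,266), the hub near (308,238) and the board at about (306-359, 212-275). The wings lie diagonally, and the yellow tab is at (323,236).

```bash
cat >> h.py <<'E'
def boardrect(n,p,d,dbg=False):
    P=cloud(n,d); h=cv2.cvtColor(p,cv2.COLOR_RGB2HSV)
    m=((h[...,0]>4)&(h[...,0]<20)&(h[...,1]>90)&(h[...,2]>110)&(abs(P[...,2]-.015)<.012)&(P[...,0]>.2)&(P[...,0]<.65)&(P[...,1]<.15)&(P[...,1]>-.35)).astype(np.uint8)
    k,l,s,c=cv2.connectedComponentsWithStats(m); 
    m=(l==1+np.argmax(s[1:,4]))
    v,u=np.nonzero(m)
    return np.array([atz(n,a,b,.015)[:2] for a,b in zip(u,v)])
def comp(p,n,z,lo,hi,box):
    h=cv2.cvtColor(p,cv2.COLOR_RGB2HSV); m=cv2.inRange(h,lo,hi); q=np.zeros_like(m); a,b,c,d=box; q[b:d,a:c]=m[b:d,a:c]
    v,u=np.nonzero(q); return np.array([atz(n,x,y,z)[:2] for x,y in zip(u,v)])
E
python3 - <<'E'
from h import *
for n in ('top','side'):
    p=cv2.cvtColor(cv2.imread(f'pics/{n}0.png'),cv2.COLOR_BGR2RGB); d=np.load(n+'0.npy')
    B=boardrect(n,p,d); print(n,'board',cv2.minAreaRect(B.astype(np.float32)*1000))
    P=cloud(n,d)
    # red wings by height
    h=cv2.cvtColor(p,cv2.COLOR_RGB2HSV)
    red=((h[...,0]<5)|(h[...,0]>172))&(h[...,1]>150)&(P[...,2]>.11)&(P[...,0]>.2)&(P[...,1]<.12)&(P[...,1]>-.3)&(P[...,0]<.6)&(P[...,2]<.2)
    W=P[red]; print('wing n',len(W),'ctr',W.mean(0),'z',np.percentile(W[:,2],[5,50,95]))
    rr=cv2.minAreaRect(W[:,:2].astype(np.float32)*1000);print(rr)
    C=np.argwhere(red); uv=[atz(n,u,v,.157)[:2] for v,u in C]; rr=cv2.minAreaRect(np.array(uv,np.float32)*1000);print('z157',rr)
    # fence : grey z .01-.03
    g=(P[...,2]>.010)&(P[...,2]<.032)&(h[...,1]<60)&(h[...,2]>80)&(P[...,0]>.2)&(P[...,0]<.6)&(P[...,1]>-.1)&(P[...,1]<.15)
    F=P[g]; print('fence',len(F),F.mean(0),cv2.minAreaRect(F[:,:2].astype(np.float32)*1000))
    # column footprint/ arm
    g=(P[...,2]>.07)&(P[...,2]<.1)&(P[...,0]>.2)&(P[...,0]<.6)&(P[...,1]>-.1)&(P[...,1]<.15)
    F=P[g]; print('arm',len(F),F.mean(0),F[:,1].max())
    y=((h[...,0]>22)&(h[...,0]<36)&(h[...,1]>120)&(P[...,2]>.06)&(P[...,2]<.15)&(P[...,0]>.2)&(P[...,0]<.6)&(P[...,1]<.12)&(P[...,1]>-.3)); print('tab',P[y].mean(0), y.sum())
    k=(P[...,2]>.15)&(P[...,0]>0.15)&(P[...,0]<.6)&(abs(P[...,1])<.4); print('high minx',P[k][:,0].min() if k.any() else None, P[k][:,2].max())
    for q in [(308,238)] if n=='top' else [(336,205)]: print(P[q[1],q[0]])
E
```

```text
top board ((485.1799011230469, -152.7840576171875), (152.82196044921875, 181.86695861816406), 88.38457489013672)
wing n 175 ctr [ 0.49468244 -0.06150418  0.15377142] z [0.12902086 0.15560086 0.16382356]
((496.6948547363281, -63.97626495361328), (23.76504898071289, 111.71989440917969), 56.69459533691406)
z157 ((497.6997985839844, -63.678287506103516), (25.334003448486328, 113.59269714355469), 44.5892333984375)
fence 414 [ 0.5054605  -0.01153114  0.02273692] ((509.4073486328125, -3.799560546875), (63.48823547363281, 169.9944610595703), 79.19087982177734)
arm 161 [ 0.50715817 -0.00959721  0.09300071] 0.007455540621722712
tab [ 0.50348732 -0.11121253  0.10749522] 11
high minx 0.15001918275306575 0.24793803624126054
[ 0.4973036  -0.06584141  0.15887657]Traceback (most recent call last):
  File "<stdin>", line 4, in <module>
  File "h.py", line 23, in boardrect
    return np.array([atz(n,a,b,.015)[:2] for a,b in zip(u,v)])
                     ~~~^^^^^^^^^^^^
  File "h.py", line 16, in atz
    f,cx,cy,t,R=K(n); r=R@np.array([(u-cx)/f,(v-cy)/f,1]); return t+r*(z-t[2])/r[2]
                ~^^^
  File "h.py", line 8, in K
    c=optics.calibration(n); f=192/np.tan(np.radians(c['vfov']/2)); return f,c['cx'],c['cy'],np.array(c['xyz']),np.array(c['attitude']).reshape(3,3)
ValueError: time passes only in moves, steps and waits
```

```bash
python3 - <<'E'
s=open('h.py').read()
s=s.replace("def K(n):\n    c=optics.calibration(n);","import pickle,os,functools\n@functools.lru_cache(None)\ndef K(n):\n    c=pickle.load(open('cal.pkl','rb'))[n];")
open('h.py','w').write(s)
import pickle
from rig import optics
pickle.dump({n:optics.calibration(n) for n in('top','side')},open('cal.pkl','wb'))
E
cat > an.py <<'E'
from h import *
def load(n,t): return cv2.cvtColor(cv2.imread(f'pics/{n}{t}.png'),cv2.COLOR_BGR2RGB), np.load(f'{n}{t}.npy')
def rng(P,z0,z1): return (P[...,2]>z0)&(P[...,2]<z1)&(P[...,0]>.3)&(P[...,0]<.65)&(P[...,1]<.1)&(P[...,1]>-.3)
E
python3 - <<'E'
from an import *
for n in ('top','side'):
    p,d=load(n,'0'); P=cloud(n,d); h=cv2.cvtColor(p,cv2.COLOR_RGB2HSV)
    B=boardrect(n,p,d); print(n,'board',cv2.minAreaRect(B.astype(np.float32)*1000))
    red=((h[...,0]<5)|(h[...,0]>172))&(h[...,1]>120)&rng(P,.125,.175)
    v,u=np.nonzero(red); W=np.array([atz(n,a,b,.157)[:2] for a,b in zip(u,v)]); c=W.mean(0); w,V=np.linalg.eigh(np.cov((W-c).T)); print('wings',c,'ang',np.degrees(np.arctan2(V[1,1],V[0,1])),len(W), np.ptp((W-c)@V[:,1]))
    g=rng(P,.016,.030)&(h[...,1]<70)&(h[...,2]>90)
    v,u=np.nonzero(g); F=np.array([atz(n,a,b,.022)[:2] for a,b in zip(u,v)])
    # RANSAC-ish line: fitLine huber
    for _ in range(5):
        vx,vy,x0,y0=cv2.fitLine(F.astype(np.float32),cv2.DIST_L1,0,.001,.001).ravel(); r=(F-[x0,y0])@[-vy,vx]; F=F[abs(r)<.014]
    s=(F-[x0,y0])@[vx,vy]; nn=np.array([-vy,vx]); r=(F-[x0,y0])@nn
    mid=np.array([x0,y0])+(s.min()+s.max())/2*np.array([vx,vy]); print('fence',len(F),'ang',np.degrees(np.arctan2(vy,vx)),'mid',mid,'len',np.ptp(s),'w',np.percentile(r,[2,98]), 'normal',nn)
    dk=cv2.inRange(h,(0,0,190),(180,60,255))>0; dk&=rng(P,.104,.125); v,u=np.nonzero(dk); 
    D=np.array([atz(n,a,b,.116)[:2] for a,b in zip(u,v)]); print('disc',len(D),cv2.minEnclosingCircle(D.astype(np.float32)*1000))
    y=((h[...,0]>20)&(h[...,0]<38)&(h[...,1]>110)&rng(P,.085,.125)); print('tab',P[y].mean(0), y.sum())
    for q in range(0):0
    k=(P[...,2]>.05)&(P[...,0]>.25)&(P[...,0]<.75)&(P[...,1]>-.45)&(P[...,1]<.1); print('tall extents', [(round(x,2),round(float(np.nanmax(P[...,2][k&(abs(P[...,0]-x)<.02)],initial=0)),2)) for x in np.arange(.3,.76,.04)])
E
```

```text
top board ((485.1799011230469, -152.7840576171875), (152.82196044921875, 181.86695861816406), 88.38457489013672)
wings [ 0.49441807 -0.0621325 ] ang 139.04918444910086 191 0.11407524172030019
fence 230 ang -10.632917 mid [ 0.50452366 -0.02772203] len 0.16946609821361308 w [-0.00670909  0.01131051] normal [0.18451603 0.9828295 ]
disc 225 ((497.39337158203125, -66.53567504882812), 31.680706024169922)
tab [ 0.50348732 -0.11121253  0.10749522] 11
tall extents [(np.float64(0.3), 0.0), (np.float64(0.34), 0.0), (np.float64(0.38), 0.0), (np.float64(0.42), 0.0), (np.float64(0.46), 0.17), (np.float64(0.5), 0.16), (np.float64(0.54), 0.17), (np.float64(0.58), 0.0), (np.float64(0.62), 0.91), (np.float64(0.66), 0.91), (np.float64(0.7), 0.82), (np.float64(0.74), 0.75)]
side board ((482.03533935546875, -155.60736083984375), (158.27423095703125, 182.99114990234375), 88.43529510498047)
wings [ 0.49195552 -0.06151578] ang 138.27001983766507 275 0.12708213590721235
fence 260 ang -10.592874 mid [ 0.50312336 -0.02913726] len 0.16917932081488113 w [-0.00721805  0.01003674] normal [0.18382908 0.9829582 ]
disc 232 ((496.7376708984375, -68.86549377441406), 31.961952209472656)
tab [ 0.50302083 -0.11403753  0.10658505] 11
tall extents [(np.float64(0.3), 0.0), (np.float64(0.34), 0.0), (np.float64(0.38), 0.0), (np.float64(0.42), 0.0), (np.float64(0.46), 0.17), (np.float64(0.5), 0.16), (np.float64(0.54), 0.16), (np.float64(0.58), 0.0), (np.float64(0.62), 0.0), (np.float64(0.66), 0.0), (np.float64(0.7), 0.0), (np.float64(0.74), 0.0)]
```

The axis is near (0.497,-0.067) and the fence normal is at 79.4°. The board centre is near (0.484,-0.154), with its normal at about 88.4°. I'll push its rear edge with two spread fingers.

Request:
{"fn": "carry_out", "kwargs": {"series": [[0.02,0.02,0,0.1,0.7],[0.04,0.04,0,0.2,0.7],[0.065,0.06,0,0.3,0.7],[0.09,0.085,0,0.4,0.7],[0.115,0.11,0,0.5,0.7],[0.14,0.135,-0.02,0.6,0.7],[0.165,0.16,-0.04,0.7,0.7],[0.19,0.185,-0.06,0.8,0.7],[0.215,0.21,-0.08,0.9,0.7],[0.238,0.229,-0.1,1.0,0.7],[0.238,0.229,-0.12,1.086,0.7],[0.238,0.229,-0.13,1.086,0.7]]}}

```text
time_s: 1.55
tcp_pos: [0.4807, -0.2629, 0.0986]
eef_rot: [[0.021, 1.0, -0.003], [1.0, -0.021, 0.001], [0.001, -0.003, -1.0]]
wrist_force: [-0.7, 0.8, -0.9]
finger_gap: 0.7
```

```bash
python3 - <<'E'
from an import *
s=ctrl.get_state(); print(s['tcp_pos'],s['joint_pos'],np.degrees(np.arctan2(s['eef_rot'][1,1],s['eef_rot'][0,1])),s['wrist_force'])
p,d=cap('side','side1.png')
cv2.imwrite('pics/side1z.png',cv2.resize(cv2.imread('pics/side1.png')[120:320,220:480],None,fx=3,fy=3))
E
```

```text
[ 0.48069907 -0.26286124  0.09860935] [-5.00413774e-01  7.52724487e-02 -9.24294238e-02  1.40603873e+00
  1.28620030e-05  1.09173299e+00] -1.223188520163364 [-0.69859329  0.7876233  -0.94227111]
```

View pics/side1z.png

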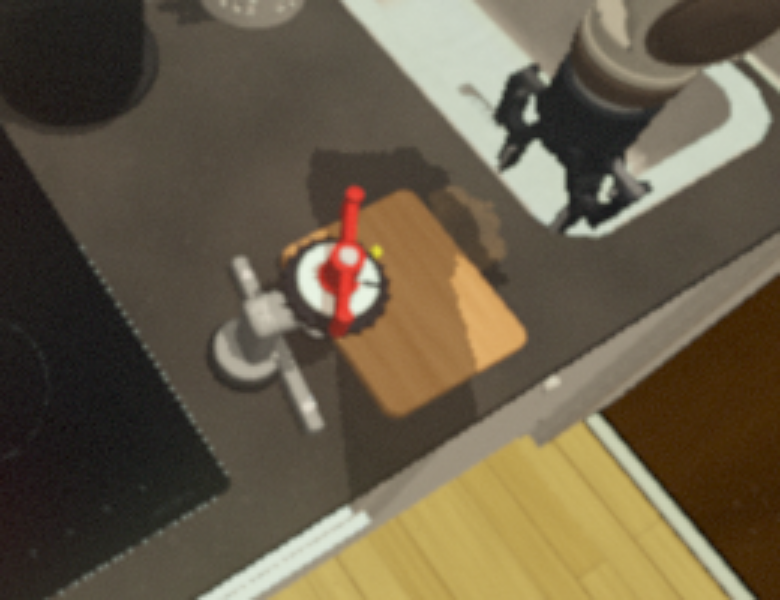

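The arm is over the sink side of the board at a safe height. Next I'll descend behind the rear edge.

Request:
{"fn": "carry_out", "kwargs": {"series": [[0,0,-0.03,0,0.7],[0,0,-0.06,0,0.7],[0,0,-0.08,0,0.7],[0,0,-0.09,0,0.7],[0,0,-0.094,0,0.7],[0,0,-0.097,0,0.7],[0,0,-0.098,0,0.7],[0,0,-0.098,0,0.7]]}}

```text
time_s: 2.27
tcp_pos: [0.4812, -0.2652, 0.0046]
eef_rot: [[0.029, 1.0, 0.002], [1.0, -0.029, -0.001], [-0.001, 0.002, -1.0]]
wrist_force: [-0.6, 0.2, 0.5]
finger_gap: 0.703
```

```bash
python3 - <<'E'
from an import *
p,d=cap('side','side2.png')
cv2.imwrite('pics/side2z.png',cv2.resize(cv2.imread('pics/side2.png')[120:320,220:480],None,fx=3,fy=3))
E
```

```text
(no output)
```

View pics/side2z.png

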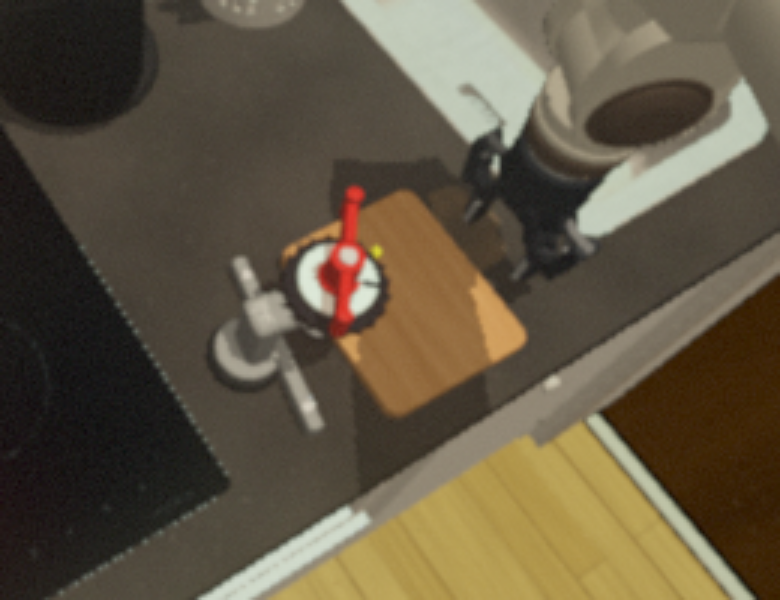

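Request:
{"fn": "carry_out", "kwargs": {"series": [[0,0.006,-0.002,0,0.7],[0.001,0.014,-0.003,0,0.7],[0.001,0.02,-0.003,0,0.7],[0.001,0.024,-0.003,0,0.7],[0.001,0.028,-0.003,-0.01,0.7],[0,0.032,-0.003,-0.025,0.7],[-0.001,0.036,-0.003,-0.04,0.7],[-0.001,0.04,-0.003,-0.055,0.7],[-0.002,0.044,-0.003,-0.07,0.7],[-0.003,0.048,-0.003,-0.085,0.7],[-0.003,0.048,-0.003,-0.085,0.7]]}}

```text
time_s: 3.23
tcp_pos: [0.4775, -0.2159, 0.0004]
eef_rot: [[0.114, 0.993, 0.0], [0.993, -0.114, 0.0], [0.0, 0.0, -1.0]]
wrist_force: [-0.4, 0.6, 0.6]
finger_gap: 0.697
```

```bash
cat > bd.py <<'E'
from an import *
import sys
t=sys.argv[1]
for n in ('top','side'):
    p,d=cap(n,f'{n}{t}.png'); np.save(f'{n}{t}.npy',d)
    B=boardrect(n,p,d); r=cv2.minAreaRect(B.astype(np.float32)*1000); print(n,r)
    c=np.array(r[0]); ax=np.array([497.4,-66.5]) if n=='top' else np.array([496.7,-68.9])
    nn=np.array([.184,.983]); q=c-ax; print(' clamp frame of centre x,y', q@nn, q@np.array([-.983,.184]))
    i=cv2.imread(f'pics/{n}{t}.png'); y0,x0=(180,240) if n=='top' else (130,240); cv2.imwrite(f'pics/{n}{t}z.png',cv2.resize(i[y0:y0+140,x0:x0+190],None,fx=4,fy=4,interpolation=cv2.INTER_CUBIC))
E
python3 bd.py 3
```

```text
top ((488.56793212890625, -127.38565063476562), (150.62405395507812, 183.1722412109375), 83.22682189941406)
 clamp frame of centre x,y -61.47569506225585 -2.52103699951174
side ((486.18292236328125, -128.992919921875), (152.2456817626953, 181.52816772460938), 83.55147552490234)
 clamp frame of centre x,y -61.00648256835937 -0.7188099487304781
```

View pics/side3z.png

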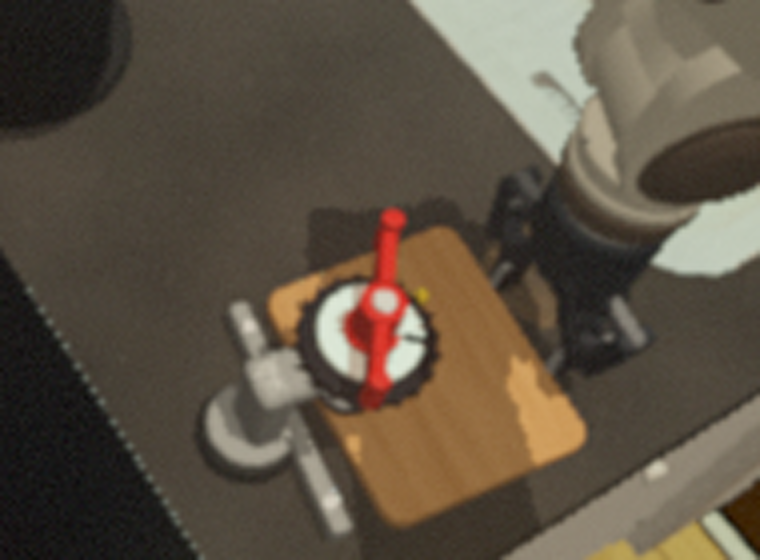

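View pics/top3z.png

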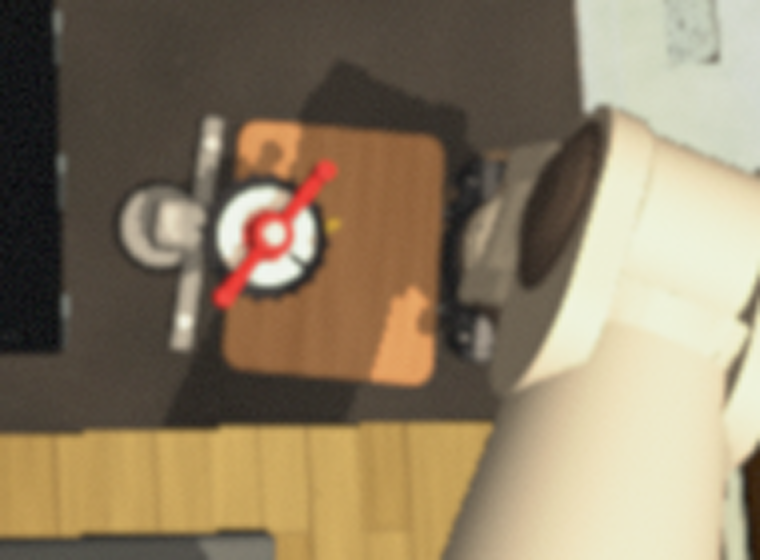

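The fingers push flush and the board turns with the tool. It has 18 mm and 4° left to go.

Request:
{"fn": "carry_out", "kwargs": {"series": [[-0.001,0.004,0,-0.018,0.7],[-0.002,0.008,0,-0.036,0.7],[-0.003,0.012,0,-0.054,0.7],[-0.004,0.015,0,-0.071,0.7],[-0.004,0.018,0,-0.071,0.7],[-0.004,0.02,0,-0.071,0.7],[-0.004,0.021,0,-0.071,0.7],[-0.004,0.021,0,-0.071,0.7]]}}

```text
time_s: 4.0
tcp_pos: [0.4734, -0.1957, 0.0003]
eef_rot: [[0.183, 0.983, -0.0], [0.983, -0.183, -0.001], [-0.001, -0.0, -1.0]]
wrist_force: [-1.9, -4.1, 1.7]
finger_gap: 0.699
```

```bash
python3 bd.py 4; python3 -c "
from h import *
s=ctrl.get_state();print(s['wrist_force'],s['wrist_torque'])"
```

```text
top ((489.7336730957031, -109.20751190185547), (150.8130340576172, 183.20440673828125), 79.2688980102539)
 clamp frame of centre x,y -43.392088349914545 -0.32218284301760053
side ((487.4516906738281, -111.23542785644531), (148.6017608642578, 181.55560302734375), 79.60356903076172)
 clamp frame of centre x,y -43.31741449890136 1.301369342041005
[-2.55108784 -3.28382122  1.44315116] [-0.68732694  0.30805962 -0.13471267]
```

View pics/top4z.png

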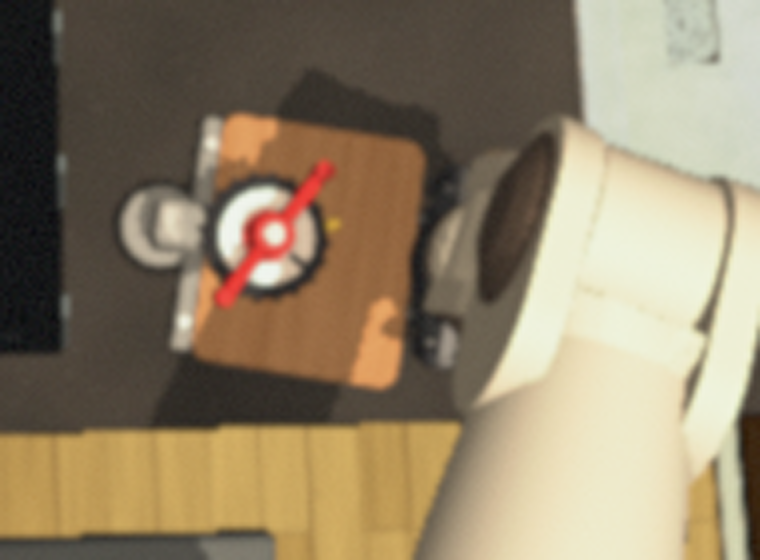

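The board is at the fence with about 4 N of contact force. I'll press slightly more to seat it squarely, then back off.

Request:
{"fn": "carry_out", "kwargs": {"series": [[0,0.001,0,0,0.7],[0,0.002,0,0,0.7],[0.001,0.003,0,0,0.7],[0.001,0.003,0,0,0.7],[0.001,0.003,0,0,0.7]]}}

```text
time_s: 4.52
tcp_pos: [0.4733, -0.1954, 0.0003]
eef_rot: [[0.185, 0.983, -0.003], [0.983, -0.185, -0.006], [-0.006, -0.002, -1.0]]
wrist_force: [-10.1, -18.7, 1.5]
finger_gap: 0.7
```

Request:
{"fn": "carry_out", "kwargs": {"series": [[0,-0.006,0,0,0.7],[-0.003,-0.018,0,0,0.7],[-0.005,-0.03,0.01,0,0.7],[-0.005,-0.03,0.045,0,0.8],[-0.005,-0.03,0.085,0,1],[-0.005,-0.03,0.125,0.12,1],[-0.005,-0.03,0.165,0.24,1],[-0.005,-0.03,0.205,0.36,1],[-0.005,-0.03,0.23,0.48,1],[-0.005,-0.03,0.24,0.6,1],[-0.005,-0.03,0.24,0.72,1],[-0.005,-0.03,0.24,0.84,1]]}}

```text
time_s: 5.52
tcp_pos: [0.4698, -0.2233, 0.2423]
eef_rot: [[-0.615, 0.789, 0.003], [0.789, 0.615, -0.0], [-0.002, 0.002, -1.0]]
wrist_force: [-0.5, -0.2, 0.0]
finger_gap: 1.0
```

```bash
python3 bd.py 5;  python3 - <<'E'
from an import *
s=ctrl.get_state(); print(s['tcp_pos'],s['joint_pos'],s['wrist_force'],s['wrist_torque'])
for n in ('top','side'):
    p,d=load(n,'5'); P=cloud(n,d); h=cv2.cvtColor(p,cv2.COLOR_RGB2HSV)
    red=((h[...,0]<5)|(h[...,0]>172))&(h[...,1]>120)&rng(P,.125,.175)
    v,u=np.nonzero(red); W=np.array([atz(n,a,b,.157)[:2] for a,b in zip(u,v)]); c=W.mean(0); w,V=np.linalg.eigh(np.cov((W-c).T)); print('wings',c,'ang',np.degrees(np.arctan2(V[1,1],V[0,1])),len(W))
    y=((h[...,0]>20)&(h[...,0]<38)&(h[...,1]>110)&rng(P,.085,.125)); print('tab',P[y].mean(0), y.sum())
E
```

```text
top ((489.152587890625, -109.60888671875), (152.00958251953125, 182.4384765625), 79.50567626953125)
 clamp frame of centre x,y -43.89355947265624 0.17517094726560303
side ((487.4309997558594, -112.67301940917969), (151.22608947753906, 181.59629821777344), 79.34591674804688)
 clamp frame of centre x,y -44.734374124145496 1.0571916687011609
[ 0.46954115 -0.22312668  0.24114178] [-4.43910102e-01  1.75361728e-02  1.22792044e-01  1.67521989e+00
  5.42360867e-04  4.68939807e-01] [ 0.09370283 -0.37508111  0.01596648] [ 0.05950727  0.00239181 -0.02137382]
wings [ 0.49620987 -0.06412614] ang 138.9807505940282 194
tab [nan nan nan] 0
wings [ 0.49225598 -0.06189261] ang 138.31860051428995 300
tab [ 0.50302881 -0.11402447  0.10740293] 9<stdin>:7: RuntimeWarning: Mean of empty slice.
  ret = um.true_divide(
```

View pics/top5z.png

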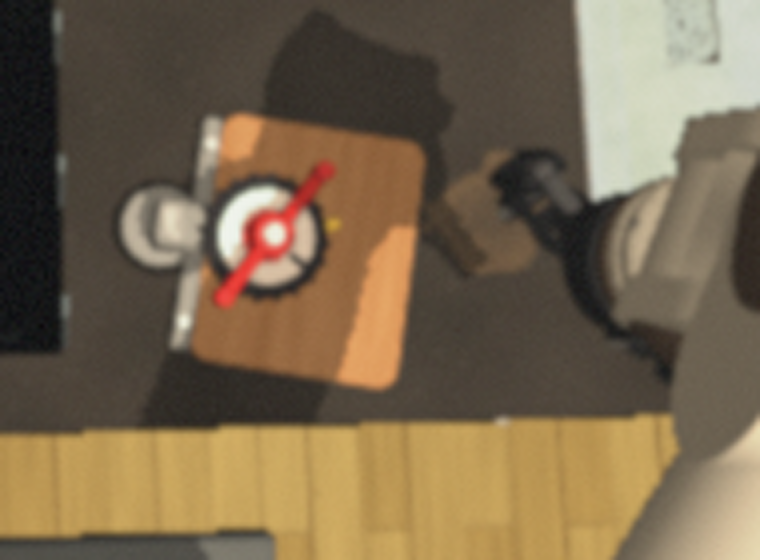

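The board is still home and square. The wings lie at about -41°/139° and the tab is unmoved. Next I'll go above the axis with the gripper open and yaw on to 178°, where joint 6 has room to turn clockwise.

Request:
{"fn": "carry_out", "kwargs": {"series": [[0.002,0.014,0,0.12,1],[0.005,0.028,0,0.24,1],[0.008,0.042,0,0.36,1],[0.01,0.056,0,0.48,1],[0.012,0.07,0,0.6,1],[0.015,0.084,0,0.72,1],[0.018,0.1,0,0.84,1],[0.02,0.112,0,0.96,1],[0.022,0.126,0,1.08,1],[0.025,0.14,0,1.2,1],[0.0275,0.156,0,1.32,1],[0.0275,0.156,0,1.44,1]]}}

```text
time_s: 6.62
tcp_pos: [0.4972, -0.065, 0.2405]
eef_rot: [[-0.864, -0.504, -0.0], [-0.504, 0.864, 0.001], [-0.001, 0.001, -1.0]]
wrist_force: [0.4, 0.3, 1.3]
finger_gap: 1.0
```

Request:
{"fn": "carry_out", "kwargs": {"series": [[0,0,0,0.12,1],[0,0,0,0.24,1],[0,0,0,0.36,1],[0,0,0,0.48,1],[0,0,0,0.6,1],[0,0,0,0.72,1],[0,0,0,0.84,1],[0,0,0,0.96,1],[0,0,0,1.02,1],[0,0,0,1.02,1]]}}

```text
time_s: 7.45
tcp_pos: [0.497, -0.0669, 0.2405]
eef_rot: [[-0.027, -1.0, -0.0], [-1.0, 0.027, 0.0], [-0.0, 0.0, -1.0]]
wrist_force: [-0.2, -0.7, 0.2]
finger_gap: 0.999
```

```bash
python3 - <<'E'
from an import *
s=ctrl.get_state(); print(s['tcp_pos'],s['joint_pos'],np.degrees(np.arctan2(s['eef_rot'][1,1],s['eef_rot'][0,1])),s['wrist_force'],s['wrist_torque'])
E
```

```text
[ 0.49697198 -0.06689726  0.24048736] [-1.33986436e-01 -2.55283968e-02  7.85912439e-02  1.67505782e+00
  3.18488376e-04 -1.67761576e+00] 178.4434453911366 [-0.21588338 -0.69125713  0.24891695] [ 0.05573682  0.02521391 -0.02150182]
```

Request:
{"fn": "carry_out", "kwargs": {"series": [[0,0,-0.03,0,1],[0,0,-0.06,0,1],[0,0,-0.085,0,1],[0,0,-0.1,0,1],[0,0,-0.11,0,1],[0,0,-0.115,0,1],[0,0,-0.115,0,1]]}}

```text
time_s: 8.03
tcp_pos: [0.4968, -0.0667, 0.1249]
eef_rot: [[-0.028, -1.0, -0.001], [-1.0, 0.028, 0.0], [-0.0, 0.001, -1.0]]
wrist_force: [-0.3, 0.1, 0.5]
finger_gap: 1.0
```

```bash
python3 - <<'E'
from an import *
s=ctrl.get_state(); print(s['tcp_pos'],s['wrist_force'],s['wrist_torque'])
for n,(y0,x0) in {'side':(130,240),'top':(180,240)}.items():
    p,d=cap(n,n+'6.png')
    cv2.imwrite(f'pics/{n}6z.png',cv2.resize(cv2.imread(f'pics/{n}6.png')[y0:y0+140,x0:x0+190],None,fx=4,fy=4,interpolation=cv2.INTER_CUBIC))
E
```

```text
[ 0.49683065 -0.06668956  0.12488473] [-0.33374146  0.14720084  0.52188311] [ 0.04010491  0.03156616 -0.02828974]
```

View pics/side6z.png

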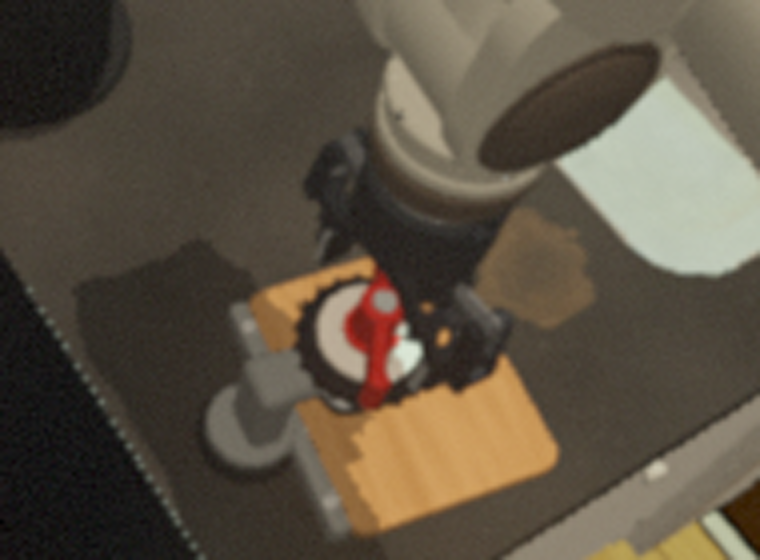

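View pics/top6z.png

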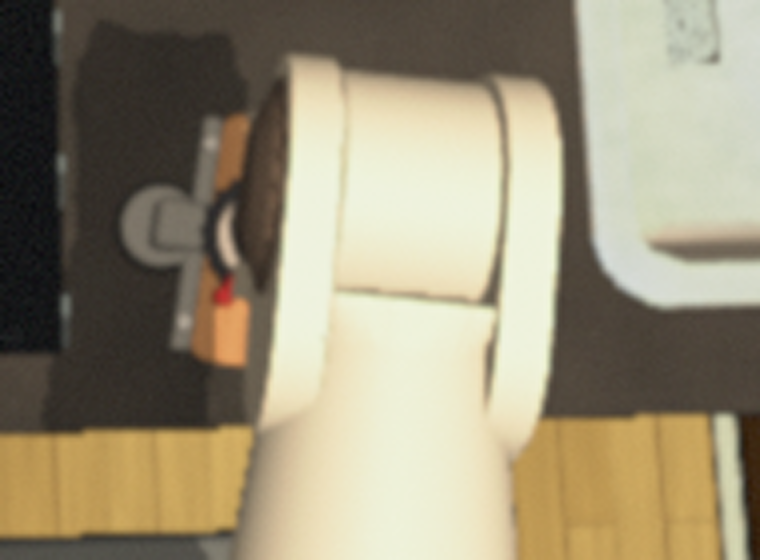

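Request:
{"fn": "carry_out", "kwargs": {"series": [[0,0,0,-0.08,1],[0,0,0,-0.16,1],[0,0,0,-0.24,1],[0,0,0,-0.3,1],[0,0,0,-0.36,1],[0,0,0,-0.42,1],[0,0,0,-0.48,1],[0,0,0,-0.54,1],[0,0,0,-0.6,1]]}}

```text
time_s: 8.88
tcp_pos: [0.4975, -0.0672, 0.1267]
eef_rot: [[-0.589, -0.808, 0.002], [-0.808, 0.589, -0.001], [0.0, -0.002, -1.0]]
wrist_force: [-1.6, -2.4, 0.7]
finger_gap: 1.001
```

```bash
cat > st.py <<'E'
from an import *
import sys
t=sys.argv[1]
s=ctrl.get_state(); print('t',s['time_s'],'tcp',np.round(s['tcp_pos'],4),'yaw',np.degrees(np.arctan2(s['eef_rot'][1,1],s['eef_rot'][0,1])),'F',np.round(s['wrist_force'],2),'T',np.round(s['wrist_torque'],3),'j6',s['joint_pos'][5])
p,d=cap('side',f'side{t}.png'); np.save(f'side{t}.npy',d)
s=ctrl.get_state(); print('T',np.round(s['wrist_torque'],3),'F',np.round(s['wrist_force'],2))
cv2.imwrite(f'pics/side{t}z.png',cv2.resize(cv2.imread(f'pics/side{t}.png')[170:250,290:390],None,fx=7,fy=7,interpolation=cv2.INTER_CUBIC))
E
python3 st.py 7
```

```text
t 8.8833 tcp [ 0.4975 -0.0672  0.1267] yaw 143.9204080433612 F [-1.58 -2.44  0.72] T [-0.597  0.334  0.108] j6 -1.0747131659297195
T [-0.266  0.119  0.059] F [-0.09 -0.47  0.34]
```

View pics/side7z.png

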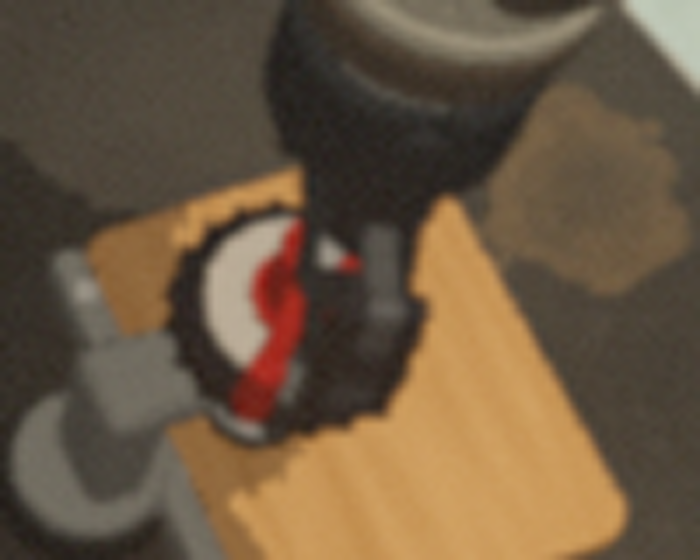

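The torque is about 0.13 Nm, matching the drag, and the wings are turning with the finger. The earliest possible end is at a tool yaw of about 72°, so I'll advance to about 85°.

Request:
{"fn": "carry_out", "kwargs": {"series": [[0,0,0,-0.09,1],[0,0,0,-0.18,1],[0,0,0,-0.27,1],[0,0,0,-0.36,1],[0,0,0,-0.45,1],[0,0,0,-0.54,1],[0,0,0,-0.63,1],[0,0,0,-0.72,1],[0,0,0,-0.81,1],[0,0,0,-0.88,1],[0,0,0,-0.94,1],[0,0,0,-1.0,1]]}}

```text
time_s: 9.93
tcp_pos: [0.4979, -0.067, 0.1265]
eef_rot: [[-0.998, 0.057, 0.002], [0.057, 0.998, -0.001], [-0.002, -0.001, -1.0]]
wrist_force: [0.7, -3.0, -1.0]
finger_gap: 1.001
```

```bash
python3 st.py 8
```

```text
t 9.9333 tcp [ 0.4979 -0.067   0.1265] yaw 86.72801699139819 F [ 0.7  -2.97 -0.98] T [-0.524 -0.256  0.134] j6 -0.0763481968177845
T [-0.315 -0.158  0.077] F [ 0.52 -1.29 -0.89]
```

View pics/side8z.png

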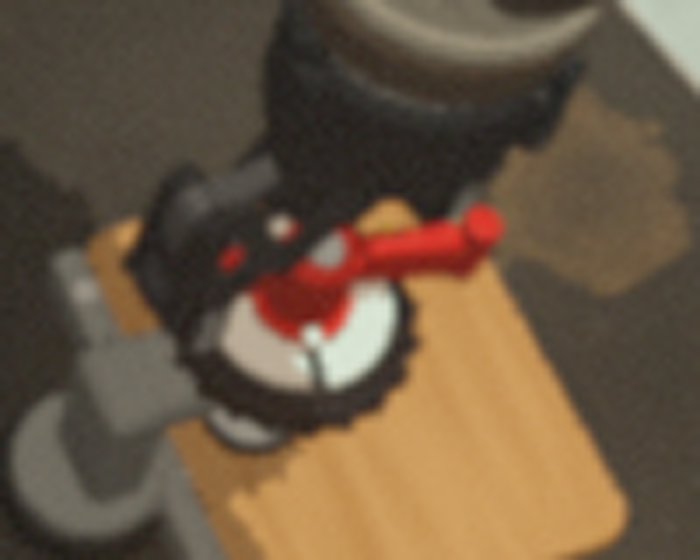

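The ticks at (312,335) and (318,370) are in line, so there is no slip. From here I'll take about 17° steps and check each one.

Request:
{"fn": "carry_out", "kwargs": {"series": [[0,0,0,-0.06,1],[0,0,0,-0.12,1],[0,0,0,-0.18,1],[0,0,0,-0.24,1],[0,0,0,-0.3,1]]}}

```text
time_s: 10.4
tcp_pos: [0.498, -0.067, 0.1265]
eef_rot: [[-0.937, 0.348, 0.002], [0.348, 0.937, -0.001], [-0.003, 0.0, -1.0]]
wrist_force: [1.2, -2.6, -1.0]
finger_gap: 0.999
```

```bash
python3 st.py 9
```

```text
t 10.4 tcp [ 0.498  -0.067   0.1265] yaw 69.62482473982269 F [ 1.21 -2.61 -0.96] T [-0.535 -0.385  0.128] j6 0.22222182886034167
T [-0.393 -0.204  0.061] F [ 0.7  -1.53 -0.27]
```

View pics/side9z.png

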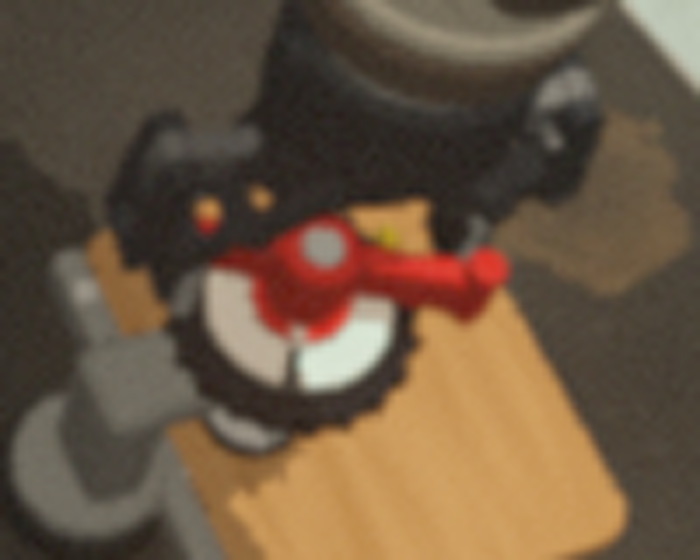

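The ticks are still in line at (298,335) and (292,362), and the torque is still at drag level.

Request:
{"fn": "carry_out", "kwargs": {"series": [[0,0,0,-0.06,1],[0,0,0,-0.12,1],[0,0,0,-0.18,1],[0,0,0,-0.24,1],[0,0,0,-0.3,1]]}}

```text
time_s: 10.87
tcp_pos: [0.498, -0.0668, 0.1264]
eef_rot: [[-0.793, 0.609, 0.002], [0.609, 0.793, -0.001], [-0.002, 0.001, -1.0]]
wrist_force: [3.1, -2.2, 1.0]
finger_gap: 1.002
```

```bash
python3 st.py 10
```

```text
t 10.8667 tcp [ 0.498  -0.0668  0.1264] yaw 52.506957963150114 F [ 3.07 -2.19  1.05] T [-0.444 -0.446  0.146] j6 0.5210973828625362
T [-0.252 -0.229  0.106] F [ 2.06 -1.43  1.02]
```

View pics/side10z.png

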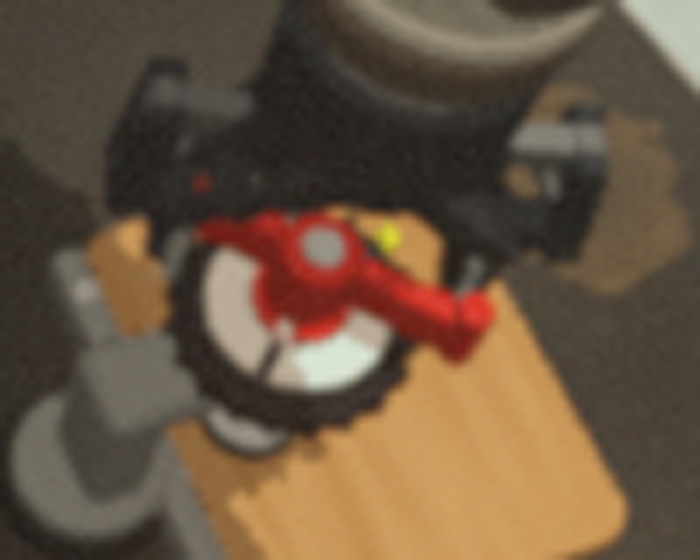

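The ticks are still in line at (284,332) and (270,358).

Request:
{"fn": "carry_out", "kwargs": {"series": [[0,0,0,-0.06,1],[0,0,0,-0.12,1],[0,0,0,-0.18,1],[0,0,0,-0.24,1],[0,0,0,-0.3,1]]}}

```text
time_s: 11.33
tcp_pos: [0.4979, -0.0668, 0.1262]
eef_rot: [[-0.579, 0.815, 0.002], [0.815, 0.579, -0.0], [-0.002, 0.002, -1.0]]
wrist_force: [2.1, -1.9, 1.2]
finger_gap: 1.001
```

```bash
python3 st.py 11
```

```text
t 11.3333 tcp [ 0.4979 -0.0668  0.1262] yaw 35.36786581161112 F [ 2.07 -1.93  1.24] T [-0.491 -0.521  0.176] j6 0.8202355643518064
T [-0.308 -0.247  0.086] F [ 1.14 -1.74  0.96]
```

View pics/side11z.png

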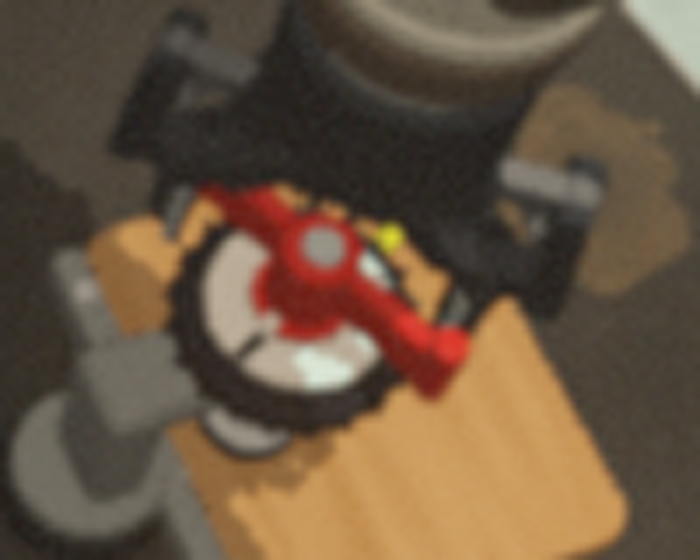

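The black tick has moved on with the wings, now at (250,345), so there is still no slip.

Request:
{"fn": "carry_out", "kwargs": {"series": [[0,0,0,-0.06,1],[0,0,0,-0.12,1],[0,0,0,-0.18,1],[0,0,0,-0.24,1],[0,0,0,-0.3,1]]}}

```text
time_s: 11.8
tcp_pos: [0.4978, -0.0673, 0.126]
eef_rot: [[-0.313, 0.95, 0.002], [0.95, 0.313, -0.002], [-0.002, 0.001, -1.0]]
wrist_force: [3.6, -6.4, 0.2]
finger_gap: 1.0
```

```bash
python3 st.py 12
```

```text
t 11.8 tcp [ 0.4978 -0.0673  0.126 ] yaw 18.213817718157127 F [ 3.63 -6.36  0.15] T [-1.241 -0.615  0.305] j6 1.1193400387722974
T [-0.988 -0.57   0.265] F [ 3.19 -3.94  0.79]
```

View pics/side12z.png

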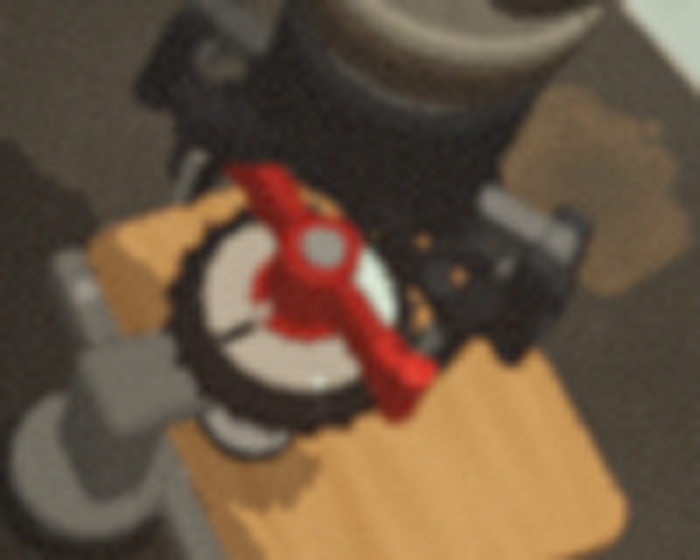

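The torque jumped to about 0.3 Nm, so the clutch is at its limit. Next I'll measure the slip from the tick and wing angles.

```bash
cat > slip.py <<'E'
from an import *
import sys
ax=np.array([.4967,-.0689])
def tick(p,n='side',ax=ax):
    # sample annulus r 20..30 on disc top, darkest angle
    g=cv2.cvtColor(p,cv2.COLOR_RGB2GRAY).astype(np.float32); A=np.radians(np.arange(0,360,1)); R=np.linspace(.022,.029,6)
    X=np.stack([ax[0]+R[:,None]*np.cos(A),ax[1]+R[:,None]*np.sin(A),np.full((6,360),.116)],-1)
    u,v=proj(n,X); s=cv2.remap(g,u.astype(np.float32),v.astype(np.float32),cv2.INTER_LINEAR).mean(0)
    hs=cv2.cvtColor(p,cv2.COLOR_RGB2HSV)[...,1].astype(np.float32); sat=cv2.remap(hs,u.astype(np.float32),v.astype(np.float32),cv2.INTER_LINEAR).max(0)
    return s,sat
def wing(p,P):
    h=cv2.cvtColor(p,cv2.COLOR_RGB2HSV)
    red=((h[...,0]<6)|(h[...,0]>172))&(h[...,1]>120)&rng(P,.135,.175)
    # one visible wing: direction from axis to far points
    Q=P[red][:,:2]-ax; r=np.hypot(*Q.T); Q=Q[r>.03]; a=np.degrees(np.arctan2(Q[:,1],Q[:,0])); return a
if __name__=='__main__':
  for t in sys.argv[1:]:
    p,d=load('side',t); s,sat=tick(p); P=cloud('side',d)
    # local dark dip: s minus local median
    from scipy.ndimage import median_filter
    dip=median_filter(s,41,mode='wrap')-s; dip[sat>130]=0
    k=np.argsort(dip)[::-1][:5]; a=wing(p,P); a1=a[a<0]; 
    kk=np.argmax(dip); w=np.arange(kk-6,kk+7)%360; c=kk+np.sum(np.clip(dip[w],0,None)*np.arange(-6,7))/np.clip(dip[w],0,None).sum()
    hist=np.histogram(a,np.arange(-180,181,10)); print(t,'tick',round(c,1),'dip',round(dip[kk]),k,'wing',[(hist[1][i],hist[0][i]) for i in range(36) if hist[0][i]>2])
E
python3 slip.py 0 5 8 9 10 11 12
```

```text
0 tick 229.7 dip 77 [230 231 229 228 232] wing [(np.int64(-50), np.int64(24)), (np.int64(-40), np.int64(32)), (np.int64(130), np.int64(55)), (np.int64(140), np.int64(21))]
5 tick 229.7 dip 68 [230 231 229 228 232] wing [(np.int64(-50), np.int64(29)), (np.int64(-40), np.int64(32)), (np.int64(130), np.int64(54)), (np.int64(140), np.int64(25))]
8 tick 156.4 dip 67 [157 156 158 155 154] wing [(np.int64(-130), np.int64(23)), (np.int64(-120), np.int64(53)), (np.int64(-110), np.int64(7)), (np.int64(60), np.int64(5))]
9 tick 137.0 dip 77 [137 136 138 135 139] wing [(np.int64(-150), np.int64(5)), (np.int64(-140), np.int64(71)), (np.int64(-130), np.int64(15)), (np.int64(-120), np.int64(3))]
10 tick 120.0 dip 76 [120 119 121 118 122] wing [(np.int64(-160), np.int64(78)), (np.int64(-150), np.int64(19)), (np.int64(30), np.int64(11))]
11 tick 102.3 dip 74 [102 103 101 104 100] wing [(np.int64(-180), np.int64(69)), (np.int64(-170), np.int64(25)), (np.int64(-160), np.int64(3)), (np.int64(10), np.int64(7)), (np.int64(20), np.int64(6))]
12 tick 88.0 dip 73 [88 87 89 86 90] wing [(np.int64(-180), np.int64(7)), (np.int64(0), np.int64(17)), (np.int64(160), np.int64(30)), (np.int64(170), np.int64(59))]
```

Tick angle minus tool yaw was 67.2° and is now 69.8°, so the slip is only about 3° so far. I'll advance another 15° or so for a clear but safe slip.

Request:
{"fn": "carry_out", "kwargs": {"series": [[0,0,0,-0.05,1],[0,0,0,-0.1,1],[0,0,0,-0.15,1],[0,0,0,-0.2,1],[0,0,0,-0.25,1]]}}

```text
time_s: 12.27
tcp_pos: [0.4977, -0.0674, 0.126]
eef_rot: [[-0.068, 0.998, 0.001], [0.998, 0.068, -0.002], [-0.002, 0.001, -1.0]]
wrist_force: [3.2, -7.5, 0.4]
finger_gap: 0.998
```

```bash
python3 st.py 13; python3 slip.py 13
```

```text
t 12.2667 tcp [ 0.4977 -0.0674  0.126 ] yaw 3.9084531069854367 F [ 3.16 -7.46  0.37] T [-1.31  -0.505  0.274] j6 1.3688200792261647
T [-1.051 -0.283  0.195] F [ 2.   -5.88  0.35]
13 tick 88.0 dip 73 [88 87 89 90 86] wing [(np.int64(-20), np.int64(19)), (np.int64(150), np.int64(58)), (np.int64(160), np.int64(27))]
```

View pics/side13z.png

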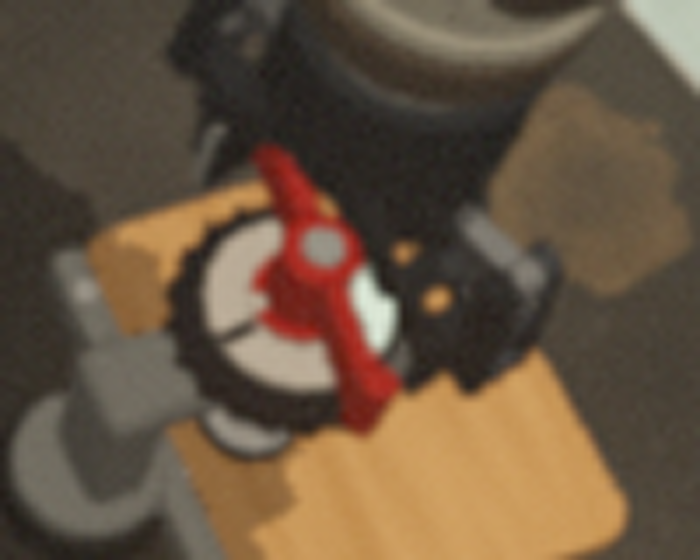

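The disc stood still at 88.0° while the wings went on, so the slip is about 17° of the 45° allowed. I'll stop there, back the fingers off counterclockwise and lift clear.

Request:
{"fn": "carry_out", "kwargs": {"series": [[0,0,0,0.08,1],[0,0,0,0.16,1],[0,0,0,0.22,1],[0,0,0.01,0.22,1],[0,0,0.04,0.22,1],[0,0,0.08,0.22,1],[0,0,0.12,0.22,1],[0,-0.03,0.14,0.22,1],[0,-0.07,0.14,0.22,1],[0,-0.11,0.14,0.22,1],[0,-0.15,0.14,0.22,1],[0,-0.19,0.14,0.22,1]]}}

```text
time_s: 13.32
tcp_pos: [0.4968, -0.2582, 0.2666]
eef_rot: [[-0.283, 0.959, 0.001], [0.959, 0.283, -0.0], [-0.001, 0.001, -1.0]]
wrist_force: [0.9, -0.6, -0.2]
finger_gap: 1.003
```

Request:
{"fn": "carry_out", "kwargs": {"series": [[0,-0.03,0,0,1],[0,-0.05,0,0,1],[0,-0.05,0,0,1],[0,-0.05,0,0,1]]}}

```text
time_s: 13.65
tcp_pos: [0.4968, -0.3072, 0.2656]
eef_rot: [[-0.281, 0.96, -0.0], [0.96, 0.281, 0.001], [0.001, 0.0, -1.0]]
wrist_force: [-0.3, 0.2, 0.7]
finger_gap: 0.995
```

```bash
python3 bd.py 14; python3 slip.py 0 14; python3 - <<'E'
from an import *
s=ctrl.get_state(); print(s['time_s'],s['tcp_pos'],s['wrist_force'])
for t in ('0','14'):
  for n in ('top','side'):
    p,d=load(n,t); P=cloud(n,d); h=cv2.cvtColor(p,cv2.COLOR_RGB2HSV)
    red=((h[...,0]<5)|(h[...,0]>172))&(h[...,1]>120)&rng(P,.125,.175)
    v,u=np.nonzero(red); W=np.array([atz(n,a,b,.157)[:2] for a,b in zip(u,v)]); c=W.mean(0); w,V=np.linalg.eigh(np.cov((W-c).T)); print(t,n,'wings ang',np.degrees(np.arctan2(V[1,1],V[0,1])))
    y=((h[...,0]>20)&(h[...,0]<38)&(h[...,1]>110)&rng(P,.085,.125)); v,u=np.nonzero(y); print('  tab',u.mean(),v.mean(),y.sum(),P[y].mean(0))
E
```

```text
top ((490.7047119140625, -108.95169067382812), (149.94407653808594, 181.2659149169922), 79.37306213378906)
 clamp frame of centre x,y -42.96194494018554 -1.2296428955078347
side ((487.7330322265625, -111.56759643554688), (148.22503662109375, 181.521484375), 79.29206848144531)
 clamp frame of centre x,y -43.59216936645507 0.9636915771484269
0 tick 229.7 dip 77 [230 231 229 228 232] wing [(np.int64(-50), np.int64(24)), (np.int64(-40), np.int64(32)), (np.int64(130), np.int64(55)), (np.int64(140), np.int64(21))]
14 tick 88.9 dip 93 [89 90 88 91 87] wing [(np.int64(-30), np.int64(13)), (np.int64(-20), np.int64(61)), (np.int64(-10), np.int64(3)), (np.int64(150), np.int64(55)), (np.int64(160), np.int64(32))]
13.75 [ 0.49714714 -0.30578885  0.26591986] [-0.33325894  0.55281557  0.44671894]
0 top wings ang 139.04918444910086
  tab 322.3636363636364 235.9090909090909 11 [ 0.50348732 -0.11121253  0.10749522]
0 side wings ang 138.27001983766507
  tab 344.8181818181818 203.8181818181818 11 [ 0.50302083 -0.11403753  0.10658505]
14 top wings ang 162.53764177262167
  tab 322.25 236.08333333333334 12 [ 0.50302367 -0.11083513  0.10780443]
14 side wings ang 160.6494499043161
  tab 344.8333333333333 204.0 12 [ 0.50253835 -0.11365337  0.10679087]
```

View pics/side14z.png

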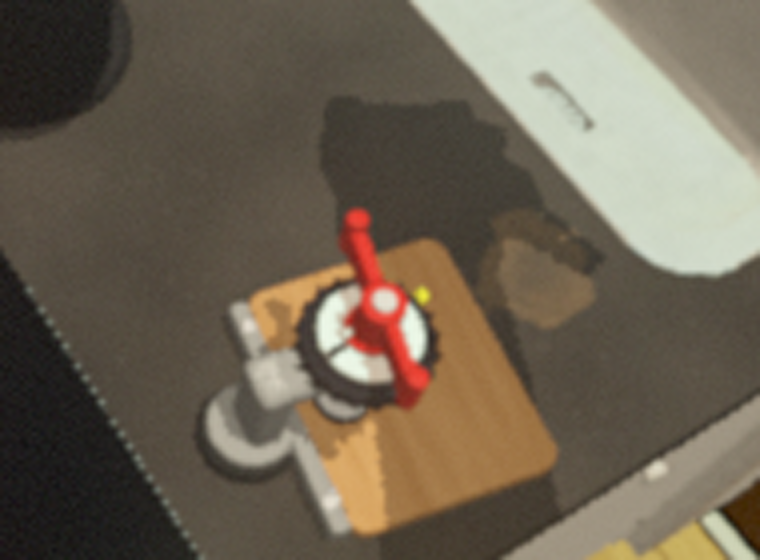

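View pics/top14.png

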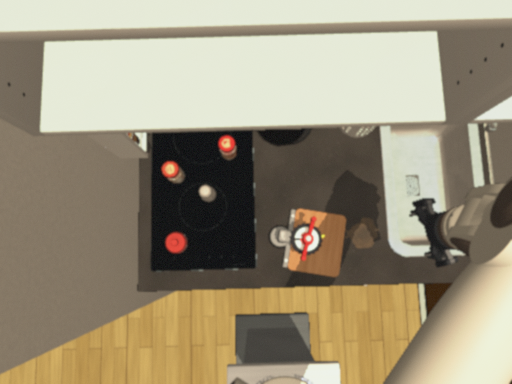

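The wings turned about 157° and the disc about 141°, so the slip is about 16°. The tab hasn't moved, the board is home, and the bystanders are where they were. I'll hand in now.

```bash
python3 -c "
from rig import job
print(job.hand_in())"
```

```text
the job is handed in; nothing more can be done
None
```

The board is home against the clamp's fence, the screw is tightened until its clutch gave, and the job is handed in at about 14 s of the 54 s allowed. I pushed the board home with two spread fingers. Then I turned the wings clockwise with the open gripper, backed off and lifted clear.

**Board:** the last check put its centre at x −43 to −43.6 mm in the clamp's frame (home is −43). It sits about 1 mm off centre and is square to within about 0.2°.

**Clutch:** the torque rose from about 0.14 to about 0.3 Nm, and the disc stood still while the wings went on. The slip, measured from the ticks and wings, is about 16–17° (limit 45°).

**Everything else:** the ring tab was unmoved to within half a pixel. In the last picture the salt shaker, both spice jars and the timer looked unmoved; I judged that by eye rather than measuring it. The gripper is clear of everything.

No check failed. The two cameras disagreed by about 2 mm in absolute position, which is within their calibration, so I measured the board relative to the screw's axis in each picture.

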